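# Load castor wheels into a spring magazine

### The arm

A 6-joint arm with a two-finger parallel gripper is mounted at the origin on the work surface. World frame = base frame: x ahead of the robot, y to its left, z up, the work surface at z = 0. Lengths are in m, angles in rad, forces in N, time in s.
With the tool pointing down it reaches from about 0.325 to 0.85 m from the base axis. Payload 15.5 kg.
Tool frame: the origin (TCP) lies midway between the tips of the shut fingers; the grasp point (between the pads) lies behind it (arm.hold_point_z is the x of the grasp point in the tool frame, in m); x points along the fingers, y is the direction in which the jaws open and shut, and the axes are right-handed (so a half turn about x gives the same grasp; the last joint's range is limited). The gripper opens to 91 mm and grips with 3 to 60 N. Pads are 32 mm wide; open, the fingers measure 118 mm over their backs; the gripper's body (76 mm by 178 mm) begins 60 mm behind the grasp point.
Start: joints at [1.091, 0.494, 1.345, -0, 1.302, -0.096], TCP at [0.235, 0.579, 0.182] pointing down, gripper open.
Joint ranges: [-2.91, 2.91], [-0.82, 2.16], [0.22, 2.67], [-1.22, 4.37], [0.12, 2.79], [-3.08, 3.08]. Speed limits (rad/s): [1.89, 1.89, 2.57, 3.01, 3.01, 3.01].

### API

Orientations are given as a unit quaternion [w, x, y, z].
In Python, from plant import arm gives the robot as it stands.
- The arm moves only by the tool jog_arm, never from a script. Its argument "deltas" is a list that holds one entry, the list of rows, each a list of 7 numbers: the shift along the tool's x, y, z scaled (see below), then the turn, a rotation vector about the tool's x, y, z scaled (see below), then the opening, from 0 (shut) to 1 (fully open). In form: [[[tx, ty, tz, rx, ry, rz, jaw], ...]]. A call has 1 to 20 rows; each row shifts and turns the pose as measured when the row begins, along the tool's axes as they then stand; what a row does not reach is not made up. The controller multiplies each number of a shift by 0.02 m and each number of a turn by 0.08 rad. A row lasts 1/8 s, in which the tool goes at most 62.5 mm and 10.7 degrees, less where a joint would pass 70% of its speed; a pose out of reach is approached as far as the arm can. A call with a number of a shift or a turn outside -1 to 1 is refused whole. A call with a gripper value outside its range is refused whole. The fingers move at their own pace and stop on an object; "newtons" is the grip in N (left out, the last holds). Time passes only in rows, so rows that do not move let the fingers close. It gives the time, the measured TCP pose, the force and the opening at its end, in the units of the state.
- arm.read_state(): the state, without advancing time (a new reading comes with each control period).
- arm.snapshot(name): name is "side" or "top"; returns a dict with "image" (480x640x3 uint8, blue, green, red), "depth" (480x640 float32, m along the optical axis (not along the pixel's ray), 0 where there is no reading), "vertical_fov" (degrees; the focal length in pixels is half the picture's height over the tangent of half this angle, whatever the lens; pixels are square), "cx", "cy" (the principal point, pixels), "extrinsics" (4x4, takes a point from camera to world coordinates). Camera axes: x right, y up, looking along -z (the intrinsics and any distortion apply to the point x, -y, -z); pixel columns grow to the right and rows downward; lengths in m; the calibration is good to about 2 mm. A picture is of the moment at which its call begins.
- arm.sign_off(): hands the job in, once; it reports no verdict.
The state is a dict: "time": time; "q": joint angles; "qd": joint speeds; "joint_torque": joint torques, N m; "tcp_pos": TCP position; "ee_rot": TCP orientation; "ft_force": force on the tool from outside, world axes, zero at the start; "torque": the same for the moment, N m; "finger_gap": opening from 0.0 (shut) to 1.0 (fully open).
Only numpy, scipy, OpenCV 4.12 (cv2) and the standard library are available. Lean on these libraries where they do the work, as an engineer would, in place of code of your own. Each camera call takes 0.05 s, during which the arm holds its last target. There are 200 camera calls.

### The job

Load the two castor wheels lying in the blue tray into the spring magazine, one at a time: set each one flat between the guide rods and press it straight down past the two sprung catches, so that the pile sinks, the catches snap out over the wheel and it stays down. Finish with both wheels held in the pile on top of the wheel already there, and leave the other things on the bench where they are.

Things in the scene. Friction and masses are not known exactly. Their poses are not given: they have to be found in the camera images.
- magazine: spring magazine for castor wheels, fixed to the bench: aluminium base plate 170 x 130 x 12 mm, four upright steel guide rods, a sprung carrier plate between them, two blue latch blocks near the top. Origin: on the bench on its vertical axis; z up. Blocks (y +-39, |x| 36 to 60, z 138 to 164 mm) and black pull knobs (out to |x| = 86 mm) are on its +x and -x sides.
- magazine_mouth (a point): on the magazine's axis, level with the tips of the guide rods, 182 mm above the bench. The rods are 9 mm thick, their axes at +-25.8 mm in the magazine's x and y, leaving a wheel 2 mm play all round; full thickness up to 170 mm, then tapering to 3 mm at the tip as a lead-in.
- magazine_open_side (a point): middle of the magazine's open +y side, 36 mm from the axis, 171 mm above the bench, beside a wheel that rests on the catches. The +y and -y sides are open between the rods from top to bottom, 42 mm wide: room for fingers that hold a wheel across the magazine's y.
- magazine_catch_level (a point): on the magazine's axis, level with the flat undersides of the two catches, 146 mm above the bench. A wheel set between the rods first rests on the catches' bevels, its underside 150 to 157 and top 178 to 185 mm above the bench; pressed home, its top lies at 146 mm, under the catches.
- carrier (a joint): how far the sprung carrier plate (62 mm disc that bears the pile) has sunk, in m: 0 empty, 0.025 with one wheel held under the catches, 0.053 with two, 0.081 with three, 0.092 at its stop. Its spring takes up the weight of the pile and presses it up against the catches with about 5 N whatever its height.
- carrier_top (a point): centre of the carrier plate's upper face, 143 mm above the bench when the carrier reads 0
- catch0 (a joint): sprung latch bolt, 16 mm wide, on the magazine's +x side, in m: 0 when out, nose 25 mm from the axis (5 mm over a wheel); 0.009 when pushed right back. Flat below, it lets no wheel up; its top is a 60 degree bevel from 148 to 162 mm height, so a wheel pressed down (15 to 20 N for both) drives it back, and it snaps out over the wheel.
- catch1 (a joint): the same latch bolt on the magazine's -x side
- wheel_in: solid castor wheel lying flat: red tyre, white hub with a recessed ring, steel bearing in the middle; 60 mm diameter, 28 mm wide (its height when flat), about 140 g, the same both ways up. Origin: centre of its underside; z is the wheel's axle, up at the start. At the start it is already in the magazine, held under the catches.
- wheel_in_mid (a point): middle of that wheel, on its axle, 14 mm above its underside
- wheel_a: solid castor wheel lying flat: red tyre, white hub with a recessed ring, steel bearing in the middle; 60 mm diameter, 28 mm wide (its height when flat), about 140 g, the same both ways up. Origin: centre of its underside; z is the wheel's axle, up at the start. At the start it lies in the tray.
- wheel_a_mid (a point): middle of that wheel, 14 mm above its underside
- wheel_b: solid castor wheel lying flat: red tyre, white hub with a recessed ring, steel bearing in the middle; 60 mm diameter, 28 mm wide (its height when flat), about 140 g, the same both ways up. Origin: centre of its underside; z is the wheel's axle, up at the start. At the start it lies in the tray.
- wheel_b_mid (a point): middle of that wheel, 14 mm above its underside
- tray: blue sheet-steel tray, fixed, 290 (x) x 220 (y) x 34 mm high, walls 4 mm (lip 10 mm), floor 4 mm thick. Origin: on the bench under its middle.
- castor: finished swivel castor standing upside down on its 64 mm square steel plate, red wheel on top, 94 mm high; bystander. Origin: centre of its underside.
- wrench: steel spanner, 180 mm long, lying flat along its x; bystander. Origin: on the bench under its middle.
- grease: yellow grease tin, 68 mm diameter, 105 mm high; bystander. Origin: centre of its underside.
- boltbin: open green bin of bolts, 150 x 100 x 60 mm; bystander. Origin: centre of its underside.

How it is judged:
By the outcome, as a careful person would: the job done as asked, in the order asked, and still so for the second after the job is handed in, with the robot touching nothing.
It also fails if it takes over 72 s, if anything falls off the work surface, if the arm or the gripper's body presses on something with over 40 N, if the wrist force passes 120 N, or if a joint passes its speed limit or range.

## Working session

There is one attempt and no reset: what is moved stays moved. The work goes in short steps, Python scripts to look and compute and a tool call to move; the robot and the scene stay as the last step left them, time stands still between calls to the robot, and variables do not carry over. Pictures are saved under pics/ and viewed, about 8 in all and at most 12, crops included, and the job is handed in when it is done.

Besides the shell and the picture viewer there is one more tool, called in YAML: its name, and indented under it one key for each argument. jog_arm: Moves the arm, as the interface text tells. Its arguments: {"type":"object","properties":{"deltas":{"type":"array","items":{"type":"array","items":{"type":"array","items":{"type":"number"}}}},"newtons":{"type":"number"}},"required":["deltas"]}

```bash
mkdir -p pics; ls
python3 - <<'E'
from plant import arm
import cv2,numpy as np
s=arm.read_state();print({k:np.round(v,4) for k,v in s.items()},arm.hold_point_z)
for n in("top","side"):
    d=arm.snapshot(n);cv2.imwrite(f"pics/{n}0.png",d["image"]);np.savez(f"{n}0.npz",**d)
    print(n,d["vertical_fov"],d["cx"],d["cy"],np.round(d["extrinsics"],3),[k for k in d])
E
```

```text
pics
{'time': np.float64(0.0), 'q': array([ 1.0905,  0.4942,  1.3461, -0.    ,  1.3025, -0.0955]), 'qd': array([ 0.0011,  0.0004, -0.0001,  0.0001,  0.0012,  0.0013]), 'joint_torque': array([-3.30000e-03, -8.78836e+01, -3.81844e+01,  7.05000e-02,
        5.33000e-02, -2.00000e-04]), 'tcp_pos': array([0.2344, 0.5789, 0.1815]), 'ee_rot': array([ 0.6939,  0.1348,  0.6942, -0.1356]), 'ft_force': array([ 0.0734, -0.5086,  0.022 ]), 'torque': array([ 0.0171, -0.0011,  0.0154]), 'finger_gap': np.float64(1.004)} -0.0188
top 52.21261919968508 319.1196077781058 242.51456365638538 [[-1.170e-01  9.720e-01 -2.010e-01  3.510e-01]
 [-9.930e-01 -1.150e-01  2.500e-02  1.000e-02]
 [ 1.000e-03  2.030e-01  9.790e-01  1.343e+00]
 [ 0.000e+00  0.000e+00  0.000e+00  1.000e+00]] ['image', 'depth', 'vertical_fov', 'cx', 'cy', 'extrinsics']
side 53.355121501691386 311.2720027713302 239.20698466057323 [[ 0.849  0.363 -0.385  0.009]
 [-0.529  0.565 -0.633 -0.942]
 [-0.012  0.741  0.672  1.098]
 [ 0.     0.     0.     1.   ]] ['image', 'depth', 'vertical_fov', 'cx', 'cy', 'extrinsics']
```

View pics/top0.png

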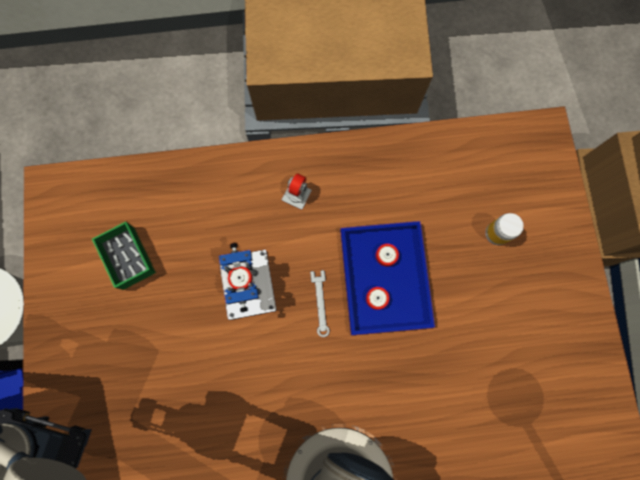

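View pics/side0.png

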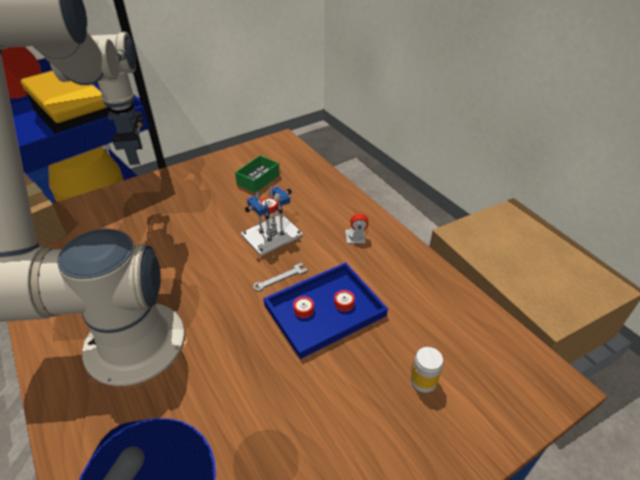

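The top view shows the wheels at about (388,255) and (378,298) in the tray. The magazine is at (239,278), with its knobs at (233,247) and (243,308). The spanner at (320,303) lies between the tray and the magazine. The side view shows the wheels at (304,307) and (345,300), and the magazine at (270,205).

```bash
cat > h.py <<'E'
import numpy as np,cv2
def f(d): return 240/np.tan(np.radians(float(d["vertical_fov"]))/2)
def ray(d,u,v):
    E=d["extrinsics"]; r=E[:3,:3]@np.array([(u-d["cx"])/f(d),-(v-d["cy"])/f(d),-1.]); return E[:3,3],r
def plane(d,u,v,z):
    o,r=ray(d,u,v); return o+r*(z-o[2])/r[2]
def two(d1,p1,d2,p2):
    o1,r1=ray(d1,*p1);o2,r2=ray(d2,*p2)
    t=np.linalg.lstsq(np.c_[r1,-r2],o2-o1,rcond=None)[0]
    a,b=o1+t[0]*r1,o2+t[1]*r2; return (a+b)/2,np.linalg.norm(a-b)
def proj(d,P):
    E=d["extrinsics"]; c=E[:3,:3].T@(np.asarray(P)-E[:3,3]); return d["cx"]+f(d)*c[0]/-c[2], d["cy"]-f(d)*c[1]/-c[2]
def blobs(mask,lo=8):
    n,l,s,c=cv2.connectedComponentsWithStats(mask.astype(np.uint8)*255)
    return [(tuple(c[i].round(2)),int(s[i][4]),s[i][:4].tolist()) for i in range(1,n) if s[i][4]>=lo]
def masks(im):
    h=cv2.cvtColor(im,cv2.COLOR_BGR2HSV);H,S,V=h[...,0].astype(int),h[...,1],h[...,2]
    b,g,r=[im[...,i].astype(int) for i in range(3)]
    return dict(red=(r>90)&(g<70)&(b<70)&(r>2*g+20), blue=(H>95)&(H<130)&(S>120)&(V>50), white=(S<60)&(V>150), black=(V<45))
E
python3 - <<'E'
from h import *
for n,box,wb in(("top",(205,235,285,325),(335,215,445,340)),("side",(230,175,310,260),(255,255,395,360))):
    d=np.load(n+"0.npz");m=masks(d["image"])
    for k in m:
        for lab,b in(("mag",box),("tray",wb)):
            a=np.zeros((480,640),bool);a[b[1]:b[3],b[0]:b[2]]=m[k][b[1]:b[3],b[0]:b[2]]
            if k=="black" and lab=="tray": continue
            print(n,lab,k,blobs(a))
    x0,y0,x1,y1=box
    c=cv2.resize(d["image"][y0:y1,x0:x1],None,fx=6,fy=6,interpolation=cv2.INTER_CUBIC);cv2.imwrite(f"pics/{n}c.png",c)
a,b=[cv2.imread(f"pics/{n}c.png") for n in("top","side")]
b=cv2.copyMakeBorder(b,0,max(0,a.shape[0]-b.shape[0]),0,0,0);b=b[:a.shape[0]]
cv2.imwrite("pics/crop.png",cv2.resize(np.hstack([a,b]),None,fx=.8,fy=.8))
E
```

```text
top mag red [((np.float64(230.53), np.float64(271.27)), 15, [229, 269, 6, 7]), ((np.float64(248.97), np.float64(274.44)), 34, [244, 268, 8, 15]), ((np.float64(245.56), np.float64(286.11)), 9, [244, 285, 4, 3]), ((np.float64(234.1), np.float64(287.2)), 10, [232, 286, 5, 3])]
top tray red [((np.float64(386.76), np.float64(255.58)), 130, [376, 244, 23, 22]), ((np.float64(377.31), np.float64(298.92)), 127, [366, 287, 24, 22])]
top mag blue [((np.float64(235.43), np.float64(257.84)), 303, [220, 251, 31, 17]), ((np.float64(241.69), np.float64(294.79)), 337, [226, 284, 32, 19])]
top tray blue [((np.float64(386.83), np.float64(278.31)), 7834, [341, 222, 94, 113])]
top mag white [((np.float64(258.69), np.float64(259.09)), 227, [251, 250, 17, 18]), ((np.float64(232.96), np.float64(264.71)), 24, [229, 262, 10, 6]), ((np.float64(242.5), np.float64(264.17)), 18, [240, 263, 6, 4]), ((np.float64(224.5), np.float64(279.29)), 119, [221, 268, 10, 22]), ((np.float64(239.02), np.float64(277.23)), 226, [231, 269, 17, 17]), ((np.float64(249.23), np.float64(307.55)), 631, [226, 293, 49, 27])]
top tray whit
[... 714 characters left out ...]
float64(309.48)), 5712, [264, 263, 123, 95])]
side mag white [((np.float64(268.77), np.float64(201.59)), 56, [262, 199, 13, 6]), ((np.float64(277.58), np.float64(222.66)), 62, [275, 216, 6, 16]), ((np.float64(289.66), np.float64(227.89)), 225, [282, 216, 20, 22]), ((np.float64(270.5), np.float64(220.5)), 8, [270, 219, 2, 4]), ((np.float64(255.89), np.float64(235.86)), 393, [241, 221, 27, 32])]
side tray white [((np.float64(280.61), np.float64(275.94)), 258, [255, 263, 52, 27]), ((np.float64(343.9), np.float64(297.64)), 113, [337, 293, 15, 10]), ((np.float64(303.21), np.float64(304.45)), 117, [297, 300, 14, 10])]
side mag black [((np.float64(246.88), np.float64(209.12)), 8, [246, 208, 3, 3])]
```

View pics/crop.png

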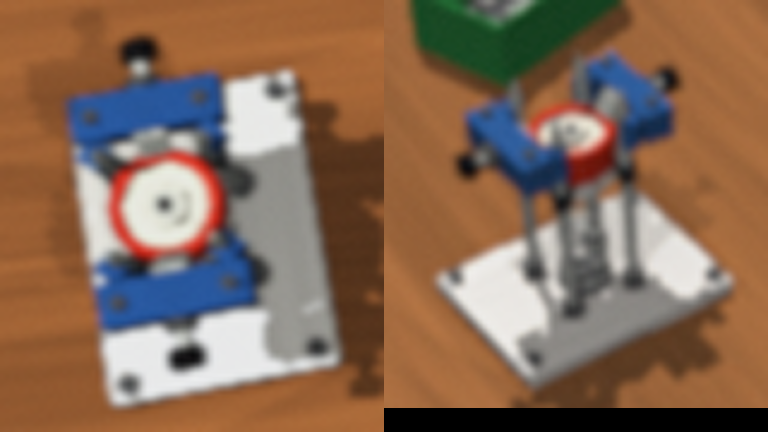

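The crop shows the blue blocks at the top and bottom, with the open ±y sides to the left and right. The base plate corners in full-image pixels are about (266.5,250), (275.8,310) and (228.3,319.4).

Run:
```python
from h import *
t=np.load("top0.npz");s=np.load("side0.npz");R=lambda x:np.round(x,4)
for n,a,b in(("A far hub",(387.08,254.1),(343.9,297.64)),("B near hub",(377.56,297.64),(303.21,304.45))):
    P,e=two(t,a,s,b);print(n,R(P),"gap",round(e,4),"top@.032",R(plane(t,*a,.032)),"side@.032",R(plane(s,*b,.032)))
    for d,p in((t,a),(s,b)): 
        z=float(d["depth"][int(round(p[1])),int(round(p[0]))]);o,r=ray(d,*p);print("  depth pt",R(o+r*z))
print("wheel_in hub top@.146",R(plane(t,239.0,277.4,.146)))
z=t["depth"][275:280,237:242];print("depth z",R([ (lambda o,r:(o+r*zz)[2])(*ray(t,239,277.4)) for zz in (z.mean(),)]))
c=[plane(t,*p,.012) for p in((266.5,250),(275.8,310),(228.3,319.4))]
print("base centre",R((c[0]+c[2])/2),"sides",[R(np.linalg.norm(c[i]-c[i+1])) for i in(0,1)],"ang",[np.degrees(np.arctan2(*(c[0]-c[1])[1::-1])),np.degrees(np.arctan2(*(c[1]-c[2])[1::-1]))])
# blocks: points by depth near z .164
im=t["image"];m=masks(im)["blue"];B=[]
for y0,y1 in((248,270),(282,306)):
    a=np.zeros_like(m);a[y0:y1,215:262]=m[y0:y1,215:262];v,u=np.nonzero(a)
    P=np.array([plane(t,x,y,.164) for x,y in zip(u,v)])
    Z=np.array([(lambda o,r:(o+r*float(t["depth"][y,x]))[2])(*ray(t,x,y)) for x,y in zip(u,v)])
    k=Z>.155;print(len(Z),k.sum(),np.percentile(Z,[10,50,90]).round(3));
    r=cv2.minAreaRect(P[k][:,:2].astype(np.float32)*1000);print(r);B.append(np.array(r[0]))
print("mid",(B[0]+B[1])/2,"ang x",np.degrees(np.arctan2(*(B[0]-B[1])[::-1])))
kn=[(233.65,246.5),(243.62,309.0)]
K=[plane(t,*p,.151) for p in kn];print("knobs mid",R((K[0]+K[1])/2),"ang",np.degrees(np.arctan2(*(K[0]-K[1])[1::-1])))
# tray edges from blue
```

```text
A far hub [ 0.5673 -0.2031  0.0291] gap 0.0009 top@.032 [ 0.5672 -0.2028  0.032 ] side@.032 [ 0.5653 -0.205   0.032 ]
  depth pt [ 0.5671 -0.2027  0.0328]
  depth pt [ 0.5658 -0.2042  0.0309]
B near hub [ 0.4532 -0.1607  0.0287] gap 0.0005 top@.032 [ 0.4532 -0.1604  0.032 ] side@.032 [ 0.4516 -0.163   0.032 ]
  depth pt [ 0.4531 -0.1603  0.0328]
  depth pt [ 0.4512 -0.1637  0.0328]
wheel_in hub top@.146 [0.5335 0.1859 0.146 ]
depth z [0.1473]
base centre [0.5325 0.1836 0.012 ] sides [np.float64(0.1672), np.float64(0.1296)] ang [np.float64(3.1337089460573773), np.float64(-85.57860257515148)]
303 302 [0.161 0.164 0.167]
((577.1651000976562, 188.88818359375), (73.94231414794922, 35.57529067993164), 87.56741333007812)
337 330 [0.161 0.165 0.168]
((491.0199890136719, 181.3544921875), (34.179744720458984, 77.64032745361328), 5.844278335571289)
mid [534.09254456 185.12133789] ang x 4.998000532822684
knobs mid [0.533  0.1862 0.151 ] ang 4.12039600910134
```

```bash
cat > go.py <<'E'
# usage: go.py x y z : what remains, in tool units, to reach TCP x y z pointing down, jaws along magazine y
import sys,numpy as np
from plant import arm
from scipy.spatial.transform import Rotation as Ro
YAW=4.3
s=arm.read_state();w,x,y,z=s["ee_rot"];R=Ro.from_quat([x,y,z,w])
best=None
for a in(YAW+90,YAW-90):
    ty=np.array([np.cos(np.radians(a)),np.sin(np.radians(a)),0]);tx=np.array([0,0,-1.])
    T=Ro.from_matrix(np.c_[tx,ty,np.cross(tx,ty)]);rv=(R.inv()*T).as_rotvec()
    if best is None or np.linalg.norm(rv)<np.linalg.norm(best[1]): best=(T,rv)
T,rv=best
tgt=np.array([float(v) for v in sys.argv[1:4]])
d=tgt-s["tcp_pos"]
print("t",round(s["time"],2),"tcp",s["tcp_pos"].round(4),"q",s["q"].round(2),"F",s["ft_force"].round(1),"gap",round(float(s["finger_gap"]),3))
print("turn units",(rv/.08).round(2),"shift now-frame",(R.inv().apply(d)/.02).round(2),"shift after turn",(T.inv().apply(d)/.02).round(2))
E
python3 go.py 0.4532 -0.161 0.11
python3 - <<'E'
from h import *
t=np.load("top0.npz");m=masks(t["image"])["blue"];m[:215]=0;m[340:]=0;m[:,:335]=0;m[:,445:]=0
v,u=np.nonzero(m);P=np.array([plane(t,x,y,.034)[:2] for x,y in zip(u,v)])*1000
r=cv2.minAreaRect(P.astype(np.float32));print(r,cv2.boxPoints(r))
E
```

```text
t 0.1 tcp [0.2344 0.579  0.1816] q [ 1.09  0.49  1.35 -0.    1.3  -0.1 ] F [-0.6  0.1 -1.1] gap 0.999
turn units [-5.75 -0.    0.01] shift now-frame [  3.61 -30.18  24.03] shift after turn [  3.58 -37.72   8.13]
((506.57861328125, -191.38632202148438), (221.5519561767578, 289.2202453613281), 88.36221313476562) [[ 358.8615  -297.98395]
 [ 647.96356 -306.25012]
 [ 654.2957   -84.7887 ]
 [ 365.19366  -76.52252]]
```

jog_arm:
  deltas:
    - [[-0.5,0,0,-1,0,0,1],[-0.5,0,0,-1,0,0,1],[-0.5,0,0,-1,0,0,1],[-0.5,0,0,-1,0,0,1],[-0.5,0,0,-1,0,0,1],[-0.5,-0.5,0,-0.75,0,0,1],[0,-1,0,0,0,0,1],[0,-1,0.2,0,0,0,1],[0,-1,0.2,0,0,0,1],[0,-1,0.2,0,0,0,1],[0,-1,0.2,0,0,0,1],[0,-1,0.2,0,0,0,1],[0,-1,0.2,0,0,0,1],[0,-1,0.2,0,0,0,1],[0,-1,0.2,0,0,0,1]]
  newtons: 40

```text
time: 1.98
tcp_pos: [0.2838, 0.3825, 0.2407]
ee_rot: [0.705, -0.035, 0.708, 0.03]
ft_force: [-0.2, 0.4, 0.2]
finger_gap: 1.0
```

```bash
python3 go.py 0.4532 -0.161 0.11
```

```text
t 1.98 tcp [0.2838 0.3825 0.2407] q [ 0.81  0.23  1.6  -0.    1.32 -0.85] F [-0.2  0.4  0.2] gap 1.0
turn units [ 0.22 -0.06  0.09] shift now-frame [  6.71 -27.79   5.96] shift after turn [  6.54 -27.73   6.41]
```

jog_arm:
  deltas:
    - [[0,-1,0.2,0.2,0,0.1,1],[0,-1,0.2,0,0,0,1],[0,-1,0.2,0,0,0,1],[0,-1,0.2,0,0,0,1],[0,-1,0.2,0,0,0,1],[0,-1,0.2,0,0,0,1],[0,-1,0.2,0,0,0,1],[0,-1,0.2,0,0,0,1],[0,-1,0.2,0,0,0,1],[0,-1,0.2,0,0,0,1],[0,-1,0.2,0,0,0,1],[0,-1,0.2,0,0,0,1],[0,-1,0.2,0,0,0,1],[0,-1,0.2,0,0,0,1],[0,-1,0.2,0,0,0,1],[0,-1,0.2,0,0,0,1],[0,-1,0.2,0,0,0,1],[0,-1,0.2,0,0,0,1],[0,-1,0.3,0,0,0,1],[0,-1,0.3,0,0,0,1]]

```text
time: 4.47
tcp_pos: [0.3971, -0.0361, 0.2411]
ee_rot: [0.707, -0.025, 0.706, 0.026]
ft_force: [0.0, 0.1, -0.3]
finger_gap: 1.003
```

```bash
python3 go.py 0.4532 -0.161 0.11
```

```text
t 4.47 tcp [ 0.3971 -0.0361  0.2411] q [-0.24  0.1   1.76  0.    1.27 -1.89] F [ 0.   0.1 -0.3] gap 1.003
turn units [-0.03  0.01 -0.02] shift now-frame [ 6.55 -6.44  2.34] shift after turn [ 6.56 -6.44  2.33]
```

jog_arm:
  deltas:
    - [[0.8,-1,0.4,0,0,0,1],[0.8,-1,0.4,0,0,0,1],[0.8,-1,0.4,0,0,0,1],[0.8,-1,0.4,0,0,0,1],[0.8,-1,0.4,0,0,0,1],[0.8,-1,0.3,0,0,0,1],[0.8,-0.4,0,0,0,0,1],[0.5,0,0,0,0,0,1],[0,0,0,0,0,0,1]]

```text
time: 5.6
tcp_pos: [0.4505, -0.1701, 0.1166]
ee_rot: [0.708, -0.024, 0.705, 0.024]
ft_force: [0.3, 0.1, 0.0]
finger_gap: 1.002
```

```bash
python3 go.py 0.4532 -0.161 0.009
python3 - <<'E'
from plant import arm
from h import *
d=arm.snapshot("side");cv2.imwrite("pics/s1.png",d["image"])
t=arm.snapshot("top")
cv2.imwrite("pics/v1.png",np.hstack([cv2.resize(d["image"][220:380,230:410],None,fx=2.2,fy=2.2),cv2.resize(t["image"][200:360,320:500],None,fx=2.2,fy=2.2)]))
E
```

```text
t 5.6 tcp [ 0.4505 -0.1701  0.1166] q [-0.49  0.38  1.78  0.    0.98 -2.13] F [0.3 0.1 0. ] gap 1.002
turn units [-0.08  0.05 -0.  ] shift now-frame [5.38 0.44 0.14] shift after turn [5.38 0.44 0.17]
```

View pics/v1.png

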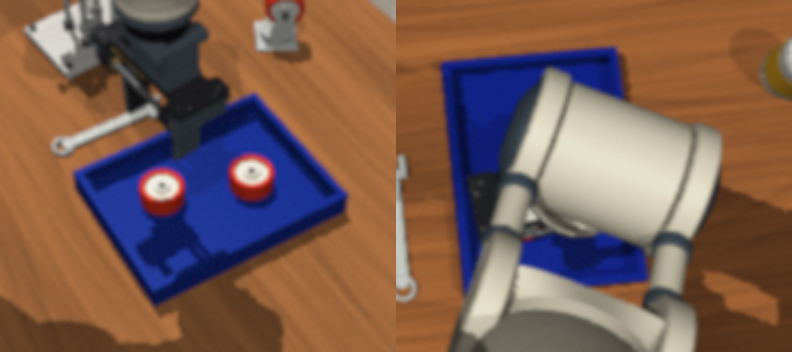

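The gripper is above the near wheel and both wheels are undisturbed. The side-view wheels are at crop (162,190) and (252,177). I'm going down.

jog_arm:
  deltas:
    - [[0.9,0.3,0.1,0,0,0,1],[0.9,0.1,0,0,0,0,1],[0.9,0,0,0,0,0,1],[0.9,0,0,0,0,0,1],[0.9,0,0,0,0,0,1],[0.6,0,0,0,0,0,1],[0.2,0,0,0,0,0,1],[0,0,0,0,0,0,1]]

```text
time: 6.7
tcp_pos: [0.4574, -0.1616, 0.0137]
ee_rot: [0.712, -0.028, 0.701, 0.024]
ft_force: [0.1, -0.5, 0.5]
finger_gap: 1.0
```

```bash
python3 go.py 0.4532 -0.161 0.009
```

```text
t 6.7 tcp [ 0.4574 -0.1616  0.0137] q [-0.46  0.55  1.88  0.    0.7  -2.11] F [ 0.1 -0.5  0.5] gap 1.0
turn units [-0.02  0.18  0.07] shift now-frame [ 0.23  0.04 -0.21] shift after turn [ 0.24  0.04 -0.21]
```

jog_arm:
  deltas:
    - [[0.2,0,-0.2,0,0.2,0.1,1],[0,0,0,0,0,0,1]]

```text
time: 6.95
tcp_pos: [0.4537, -0.1622, 0.0103]
ee_rot: [0.706, -0.025, 0.707, 0.027]
ft_force: [-1.1, 0.8, -0.9]
finger_gap: 1.001
```

```bash
python3 go.py 0.4532 -0.161 0.009
```

```text
t 6.95 tcp [ 0.4537 -0.1622  0.0103] q [-0.47  0.56  1.87  0.    0.72 -2.11] F [-1.1  0.8 -0.9] gap 1.001
turn units [-0.02 -0.02 -0.03] shift now-frame [ 0.06  0.06 -0.02] shift after turn [ 0.06  0.06 -0.02]
```

jog_arm:
  deltas:
    - [[0.1,0,0,0,0,0,0],[0,0,0,0,0,0,0],[0,0,0,0,0,0,0],[0,0,0,0,0,0,0]]
  newtons: 50

```text
time: 7.45
tcp_pos: [0.4539, -0.1623, 0.0085]
ee_rot: [0.706, -0.025, 0.707, 0.026]
ft_force: [0.2, -1.4, -0.6]
finger_gap: 0.596
```

jog_arm:
  deltas:
    - [[-0.2,0,0,0,0,0,0],[-0.5,0,0,0,0,0,0],[-1,0,0,0,0,0,0]]

```text
time: 7.82
tcp_pos: [0.4532, -0.162, 0.0433]
ee_rot: [0.706, -0.025, 0.708, 0.027]
ft_force: [-0.5, 0.3, 0.8]
finger_gap: 0.266
```

```bash
python3 go.py 0.5335 0.186 0.225
```

```text
t 7.83 tcp [ 0.4532 -0.162   0.0433] q [-0.47  0.5   1.84  0.    0.8  -2.11] F [-0.5  0.3  0.8] gap 0.266
turn units [-0.02 -0.04 -0.04] shift now-frame [-9.05 17.08  5.25] shift after turn [-9.08 17.05  5.31]
```

The gap has gone past the wheel's size, so I'll look before doing anything else.

Run:
```python
from plant import arm
from h import *
d=arm.snapshot("side");t=arm.snapshot("top");print(arm.read_state()["finger_gap"])
np.savez("side2.npz",**d)
cv2.imwrite("pics/v2.png",np.hstack([cv2.resize(d["image"][230:370,240:400],None,fx=3,fy=3),cv2.resize(t["image"][220:360,340:440],None,fx=3,fy=3)]))
m=masks(d["image"])
for k in("red","white"):
    a=np.zeros((480,640),bool);a[255:360,255:395]=m[k][255:360,255:395];print(k,blobs(a))
```

```text
0.17311926850585208
red [((np.float64(343.73), np.float64(305.43)), 116, [335, 296, 19, 15]), ((np.float64(303.19), np.float64(311.49)), 136, [294, 300, 19, 18])]
white [((np.float64(269.18), np.float64(280.97)), 149, [255, 274, 31, 16]), ((np.float64(343.96), np.float64(297.68)), 113, [337, 293, 15, 11]), ((np.float64(298.58), np.float64(302.0)), 12, [297, 300, 4, 5]), ((np.float64(308.75), np.float64(303.0)), 8, [308, 301, 3, 5])]
```

View pics/v2.png

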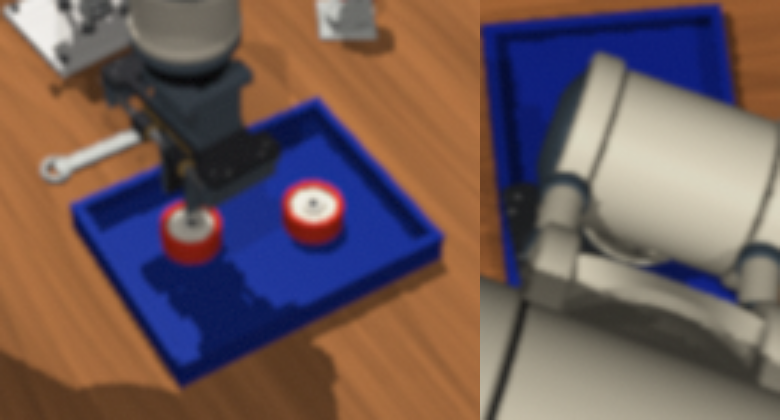

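The fingers hadn't closed on the wheel when I lifted. The gripper is slow, so the wheel stays put at side (303,311), with the fingertips above its hub. I'll reopen, go down again, and hold still while they close.

jog_arm:
  deltas:
    - [[-0.5,0,0,0,0,0,1],[0,0,0,0,0,0,1],[0,0,0,0,0,0,1],[0,0,0,0,0,0,1],[0,0,0,0,0,0,1],[0,0,0,0,0,0,1]]

```text
time: 8.68
tcp_pos: [0.454, -0.1624, 0.0546]
ee_rot: [0.706, -0.025, 0.707, 0.026]
ft_force: [0.7, -0.3, 0.6]
finger_gap: 0.803
```

```bash
python3 go.py 0.4532 -0.161 0.008
python3 - <<'E'
from plant import arm
from h import *
d=arm.snapshot("side");m=masks(d["image"])
for k in("red","white"):
    a=np.zeros((480,640),bool);a[255:360,290:395]=m[k][255:360,290:395];print(k,blobs(a))
E
```

```text
t 8.68 tcp [ 0.454  -0.1624  0.0546] q [-0.47  0.48  1.83  0.    0.83 -2.11] F [ 0.7 -0.3  0.6] gap 0.803
turn units [-0.02 -0.01 -0.02] shift now-frame [ 2.33  0.07 -0.04] shift after turn [ 2.33  0.07 -0.04]
red [((np.float64(343.73), np.float64(305.43)), 116, [335, 296, 19, 15]), ((np.float64(303.23), np.float64(311.91)), 130, [294, 301, 19, 17])]
white [((np.float64(344.03), np.float64(297.69)), 112, [338, 293, 14, 11]), ((np.float64(300.39), np.float64(302.03)), 33, [297, 300, 9, 6])]
```

jog_arm:
  deltas:
    - [[0,0,0,0,0,0,1],[0,0,0,0,0,0,1],[0.6,0.1,0,0,0,0,1],[0.8,0,0,0,0,0,1],[0.7,0,0,0,0,0,1],[0.2,0,0,0,0.1,0,1],[0,0,0,0,0,0,1]]

```text
time: 9.6
tcp_pos: [0.4534, -0.1597, 0.0052]
ee_rot: [0.703, -0.025, 0.71, 0.026]
ft_force: [0.8, 0.5, 0.5]
finger_gap: 1.001
```

```bash
python3 go.py 0.4532 -0.161 0.008
```

```text
t 9.6 tcp [ 0.4534 -0.1597  0.0052] q [-0.46  0.57  1.87 -0.01  0.71 -2.1 ] F [0.8 0.5 0.5] gap 1.001
turn units [-0.02 -0.12 -0.02] shift now-frame [-0.14 -0.06 -0.02] shift after turn [-0.14 -0.07 -0.02]
```

jog_arm:
  deltas:
    - [[-0.14,-0.06,0,0,-0.1,0,1],[0,0,0,0,0,0,0],[0,0,0,0,0,0,0],[0,0,0,0,0,0,0]]
  newtons: 50

```text
time: 10.1
tcp_pos: [0.4541, -0.1612, 0.0093]
ee_rot: [0.707, -0.025, 0.706, 0.026]
ft_force: [-0.3, 0.1, 0.8]
finger_gap: 0.704
```

jog_arm:
  deltas:
    - [[0,0,0,0,0,0,0],[0,0,0,0,0,0,0]]

```text
time: 10.35
tcp_pos: [0.4542, -0.1613, 0.0094]
ee_rot: [0.707, -0.026, 0.706, 0.026]
ft_force: [-0.5, -0.4, -0.4]
finger_gap: 0.485
```

jog_arm:
  deltas:
    - [[0,0,0,0,0,0,0],[0,0,0,0,0,0,0]]

```text
time: 10.6
tcp_pos: [0.4542, -0.1612, 0.0093]
ee_rot: [0.707, -0.025, 0.706, 0.026]
ft_force: [-0.3, 0.7, 0.2]
finger_gap: 0.264
```

Run:
```python
from plant import arm
from h import *
d=arm.snapshot("side");t=arm.snapshot("top");s=arm.read_state();print(s["finger_gap"])
np.savez("side3.npz",**d)
print("TCP projects to side px",proj(d,s["tcp_pos"]),"top",proj(t,s["tcp_pos"]))
print("start-scene: A,B top centre .032:",proj(d,[.4532,-.1607,.032]))
a=d["image"][180:380,200:420].copy()
cv2.imwrite("pics/v3.png",cv2.resize(a,None,fx=3.6,fy=3,interpolation=cv2.INTER_CUBIC)) if 0 else cv2.imwrite("pics/v3.png",cv2.resize(a,None,fx=3,fy=3,interpolation=cv2.INTER_CUBIC))
m=masks(d["image"])
for k in("red","white"):
    a=np.zeros((480,640),bool);a[255:360,290:395]=m[k][255:360,290:395];print(k,blobs(a))
```

```text
0.1752195016692633
TCP projects to side px (np.float64(303.8426091780169), np.float64(308.70355377301564)) top (np.float64(376.84326629537077), np.float64(298.01302449561416))
start-scene: A,B top centre .032: (np.float64(303.2779294098672), np.float64(303.68490366678355))
red [((np.float64(343.97), np.float64(305.65)), 111, [335, 297, 19, 14]), ((np.float64(302.78), np.float64(312.16)), 129, [294, 302, 19, 16])]
white [((np.float64(343.9), np.float64(297.68)), 114, [337, 293, 15, 11])]
```

View pics/v3.png

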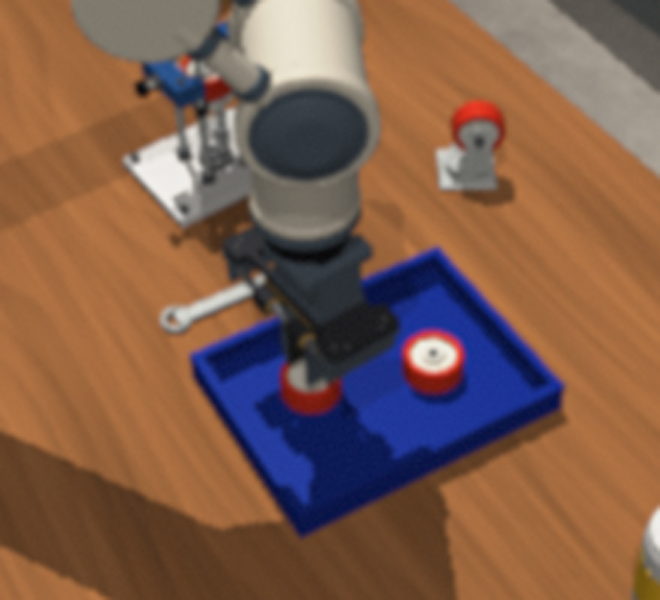

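Run:
```python
from h import *
from plant import arm
d=np.load("side3.npz");E=d["extrinsics"];s=arm.read_state()
print(s["tcp_pos"],s["finger_gap"])
for v in range(284,320,2):
    row=[]
    for u in range(290,322,3):
        o,r=ray(d,u,v);P=o+r*float(d["depth"][v,u]);b=d["image"][v,u]
        row.append(f"{P[0]*1e3:4.0f},{P[1]*1e3:4.0f},{P[2]*1e3:3.0f}{'r' if b[2]>1.7*b[1] and b[2]>1.7*b[0] else 'b' if b[0]>1.6*b[2] else ' '}")
    print(v,"|".join(row))
```

```text
[ 0.45418712 -0.16123288  0.00932888] 0.1752195016692633
284  420,-149,125 | 423,-161,135 | 439,-148,112 | 431,-180,147 | 432,-194,159 | 434,-207,170 | 439,-214,173 | 450,-211,164 | 460,-211,159 | 465,-217,161 | 471,-222,162 
286  456, -80, 31 | 420,-166,133 | 425,-174,137 | 428,-185,145 | 431,-196,154 | 433,-209,165 | 440,-213,165 | 447,-216,163 | 456,-216,157 | 461,-223,161 | 471,-222,154 
288  451, -87, 32b| 463, -84, 21b| 418,-186,144 | 427,-187,140 | 430,-197,147 | 431,-211,160 | 438,-216,161 | 444,-220,161 | 450,-225,162 | 459,-226,158 | 464,-233,161 
290  454, -82, 16b| 462, -85, 14b| 418,-187,137 | 422,-196,143 | 430,-197,139 | 432,-210,150 | 434,-222,160 | 440,-227,162 | 447,-231,161 | 455,-233,159 | 458,-242,165 
292  452, -84, 10b| 462, -84,  4b| 417,-188,131 | 419,-200,141 | 427,-202,138 | 439,-198,127 | 431,-227,160 | 438,-231,159 | 443,-237,162 | 451,-239,159 | 456,-246,162 
294  450, -87,  5b| 459, -90,  3b| 437,-149, 72 | 419,-199,132 | 425,-206,135 | 437,-200,122 | 428,-232,158 | 433,-239,161 | 439,-243,162 | 447,-246,160 | 454,-250,159 
296  448, -91,  1b| 454, -99,
[... 1300 characters left out ...]
181,  1b| 497,-183, -3b
312  417,-145,  2b| 423,-151,  4 | 424,-169, 22r| 428,-179, 30r| 436,-182, 28r| 441,-190, 32r| 451,-190, 26r| 460,-191, 21r| 473,-186,  8b| 484,-186,  1b| 492,-190, -1b
314  414,-149, -1b| 418,-160,  8b| 425,-165,  8r| 428,-178, 20r| 435,-182, 20r| 441,-189, 23r| 451,-191, 18r| 461,-190, 11 | 471,-190,  3b| 477,-197,  7b|   9,-942,1098b
316  410,-155, -2b| 417,-162,  2b| 425,-165, -1 | 430,-175,  6r| 436,-180,  8r| 442,-187, 11r| 451,-190,  8r| 460,-192,  4b| 467,-196,  4b| 475,-200,  3b| 483,-203,  0b
318  405,-165,  4b| 412,-170,  4b| 421,-172, -0b| 428,-177,  1b| 436,-181, -1 | 441,-190,  6 | 448,-194,  5b| 458,-194, -1b| 463,-203,  4b| 470,-207,  4b| 477,-213,  6b
```

jog_arm:
  deltas:
    - [[-1,0,0,0,0,0,0],[-1,0,0,0,0,0,0],[-1,0,0,0,0,0,0],[-0.5,0,0,0,0,0,0],[0,0,0,0,0,0,0]]

```text
time: 11.32
tcp_pos: [0.4537, -0.1611, 0.0808]
ee_rot: [0.706, -0.025, 0.707, 0.026]
ft_force: [0.8, 0.1, -0.2]
finger_gap: 0.011
```

Run:
```python
from plant import arm
from h import *
d=arm.snapshot("side");s=arm.read_state();print(s["finger_gap"],s["tcp_pos"],s["ft_force"])
u0,v0=proj(d,s["tcp_pos"]);print("tcp px",u0,v0,"50mm up",proj(d,s["tcp_pos"]+[0,0,.05]),"20mm up",proj(d,s["tcp_pos"]+[0,0,.02]))
u0=int(u0);v0=int(v0)
for v in range(v0-24,v0+8,2):
    print(v,"|".join((lambda P,b:f"{P[0]*1e3:4.0f},{P[1]*1e3:4.0f},{P[2]*1e3:3.0f}{'b' if b[0]>1.6*b[2] else ' '}")((lambda o,r:o+r*float(d["depth"][v,u]))(*ray(d,u,v)),d["image"][v,u]) for u in range(u0-15,u0+16,3)))
cv2.imwrite("pics/v4.png",cv2.resize(d["image"][200:350,220:400],None,fx=4,fy=4,interpolation=cv2.INTER_CUBIC))
m=masks(d["image"])
for k in("red","white"):
    a=np.zeros((480,640),bool);a[255:360,290:395]=m[k][255:360,290:395];print(k,blobs(a))
```

```text
0.0042223364410916365 [ 0.45342704 -0.16094935  0.08032916] [0.05036486 0.00824467 0.44731224]
tcp px 302.99164619513925 292.5840114990585 50mm up (np.float64(302.55910592269754), np.float64(280.4970613805436)) 20mm up (np.float64(302.82124074653717), np.float64(287.82218401522744))
268  497,  13,  6 | 416,-162,201 | 418,-176,212 | 425,-179,211 | 430,-187,215 | 430,-202,228 | 433,-212,235 | 442,-212,230 | 447,-217,231 | 453,-222,232 | 459,-227,234 
270  493,   7,  3 | 504,   7, -3 | 415,-180,210 | 421,-186,211 | 430,-185,205 | 432,-198,216 | 431,-215,232 | 437,-220,233 | 444,-222,230 | 449,-228,233 | 457,-231,231 
272  489,  -0,  3 | 495,  -9,  8 | 415,-179,201 | 418,-190,209 | 426,-192,206 | 436,-191,200 | 433,-211,220 | 433,-226,233 | 439,-230,233 | 446,-234,232 | 452,-239,233 
274  484, -10,  6 | 491, -16,  7 | 503, -15, -1 | 418,-191,203 | 424,-196,204 | 428,-204,208 | 423,-228,232 | 429,-233,234 | 436,-236,233 | 443,-239,231 | 448,-244,232 
276  481, -14,  1 | 491, -17, -1 | 499, -21, -3 | 417,-191,196 | 435,-174,171 | 426,-208,206 | 421,-232,230 | 425,-238,233 | 431,-243,234 | 
[... 1473 characters left out ...]
 3b| 491,-108,  0b| 498,-113,  1b| 506,-118,  1b| 510,-129,  9b| 520,-129,  3b
296  439, -88,  4b| 448, -90,  1b| 456, -95,  1b| 462,-103,  4b| 470,-106,  2 | 478,-110,  1 | 487,-113, -1 | 493,-122,  4b| 499,-128,  6b| 511,-127, -2b| 515,-137,  5b
298  435, -96,  5b| 444, -97, -0b| 452,-102,  0b| 459,-108,  2 | 453,-136, 33 | 463,-137, 28 | 469,-144, 31 | 477,-148, 29 | 497,-133,  2 | 504,-138,  3b| 511,-144,  4b
red [((np.float64(343.9), np.float64(305.62)), 114, [335, 297, 19, 14]), ((np.float64(303.36), np.float64(311.98)), 130, [294, 302, 19, 16])]
white [((np.float64(343.9), np.float64(297.68)), 114, [337, 293, 15, 11]), ((np.float64(302.1), np.float64(303.27)), 77, [296, 300, 15, 10])]
```

View pics/v4.png

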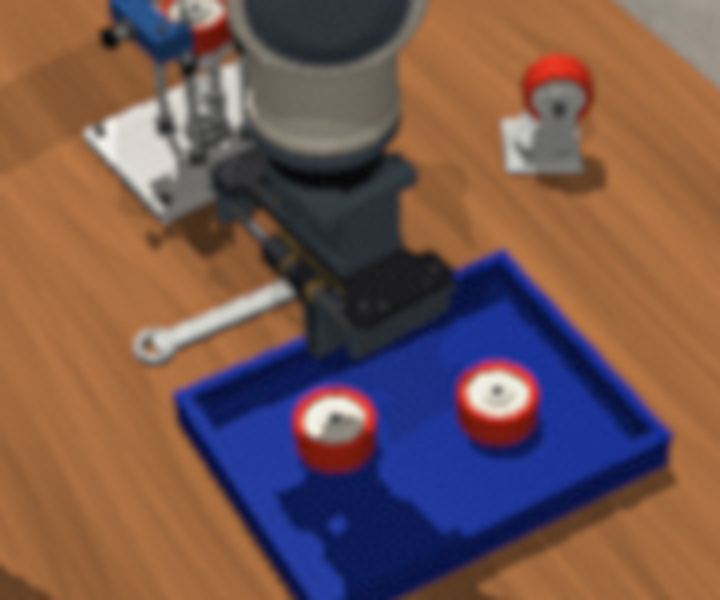

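The side view shows why. The shut fingertips end at about pixel (303,289), which the depth puts at z ≈ 0.112, while the TCP reads 0.080. So the real tool sits about 31 mm higher than reported, and the fingers closed above the wheel. I'll correct for that offset and use the force reading as a guard.

jog_arm:
  deltas:
    - [[0,0,0,0,0,0,1],[0,0,0,0,0,0,1],[0.2,0,0,0,0,0,1],[0.3,0,0,0,0,0,1],[0.3,0,0,0,0,0,1],[0.3,0,0,0,0,0,1],[0.3,0,0,0,0,0,1],[0.3,0,0,0,0,0,1],[0.5,0,0,0,0,0,1],[0.6,0,0,0,0,0,1],[0.6,0,0,0,0,0,1],[0.6,0,0,0,0,0,1],[0.4,0,0,0,0,0,1],[0.2,0,0,0,0,0,1],[0,0,0,0,0,0,1]]

```text
time: 13.25
tcp_pos: [0.4516, -0.16, -0.0209]
ee_rot: [0.705, -0.024, 0.708, 0.027]
ft_force: [-0.1, -0.9, 0.4]
finger_gap: 0.998
```

```bash
python3 go.py 0.4532 -0.161 -0.018
```

```text
t 13.25 tcp [ 0.4516 -0.16   -0.0209] q [-0.47  0.62  1.89  0.    0.64 -2.11] F [-0.1 -0.9  0.4] gap 0.998
turn units [-0.03 -0.06 -0.05] shift now-frame [-0.15 -0.06  0.07] shift after turn [-0.14 -0.06  0.07]
```

jog_arm:
  deltas:
    - [[-0.1,0,0.07,0,0,0,0],[0,0,0,0,0,0,0],[0,0,0,0,0,0,0],[0,0,0,0,0,0,0],[0,0,0,0,0,0,0]]
  newtons: 50

```text
time: 13.88
tcp_pos: [0.4537, -0.1601, -0.0179]
ee_rot: [0.705, -0.025, 0.708, 0.027]
ft_force: [-0.5, -0.0, -1.5]
finger_gap: 0.653
```

jog_arm:
  deltas:
    - [[0,0,0,0,0,0,0]]

```text
time: 14.0
tcp_pos: [0.4537, -0.1601, -0.0179]
ee_rot: [0.705, -0.025, 0.708, 0.027]
ft_force: [0.2, -0.5, -0.8]
finger_gap: 0.644
```

Gripped at gap 0.645, which is 59 mm. I'm lifting and moving over.

jog_arm:
  deltas:
    - [[-0.4,0,0,0,0,0,0],[-0.8,0,0,0,0,0,0],[-1,0,0,0,0,0,0],[-1,0,0,0,0,0,0],[-1,0.5,0,0,0,0,0],[-1,0.9,0.2,0,0,0,0],[-1,1,0.3,0,0,0,0],[-1,1,0.3,0,0,0,0],[-1,1,0.3,0,0,0,0],[-1,1,0.3,0,0,0,0],[-0.6,1,0.3,0,0,0,0],[0,1,0.3,0,0,0,0],[0,1,0.3,0,0,0,0],[0,1,0.3,0,0,0,0],[0,1,0.3,0,0,0,0],[0,1,0.3,0,0,0,0]]

```text
time: 16.0
tcp_pos: [0.5, 0.0783, 0.193]
ee_rot: [0.706, -0.024, 0.707, 0.026]
ft_force: [0.4, -0.2, -2.1]
finger_gap: 0.647
```

```bash
python3 go.py 0.5335 0.186 0.18
```

```text
t 16.0 tcp [0.5    0.0783 0.193 ] q [ 0.03  0.32  1.62  0.    1.21 -1.61] F [ 0.4 -0.2 -2.1] gap 0.647
turn units [-0.06 -0.02 -0.04] shift now-frame [0.66 5.25 2.05] shift after turn [0.65 5.25 2.07]
```

jog_arm:
  deltas:
    - [[0,1,0.4,0,0,0,0],[0,1,0.4,0,0,0,0],[0,1,0.4,0,0,0,0],[0,1,0.4,0,0,0,0],[0,0.8,0.3,0,0,0,0],[0,0.3,0.1,0,0,0,0],[0,0,0,0,0,0,0]]

```text
time: 16.88
tcp_pos: [0.5321, 0.1878, 0.1952]
ee_rot: [0.706, -0.024, 0.707, 0.027]
ft_force: [-0.1, -0.5, -1.6]
finger_gap: 0.649
```

```bash
python3 go.py 0.5335 0.186 0.18
python3 - <<'E'
from plant import arm
from h import *
d=arm.snapshot("side");t=arm.snapshot("top");s=arm.read_state()
np.savez("side5.npz",**d);np.savez("top5.npz",**t)
cv2.imwrite("pics/v5.png",np.hstack([cv2.resize(d["image"][150:260,210:320],None,fx=3.5,fy=3.5,interpolation=cv2.INTER_CUBIC),cv2.resize(t["image"][220:330,190:300],None,fx=3.5,fy=3.5,interpolation=cv2.INTER_CUBIC)]))
E
```

```text
t 16.88 tcp [0.5321 0.1878 0.1952] q [ 0.23  0.4   1.48  0.    1.27 -1.41] F [-0.1 -0.5 -1.6] gap 0.649
turn units [-0.04 -0.03 -0.04] shift now-frame [ 0.76 -0.1   0.07] shift after turn [ 0.76 -0.1   0.06]
```

View pics/v5.png

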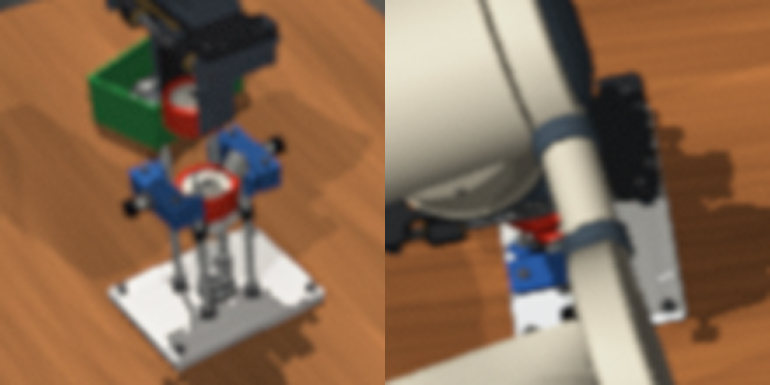

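The side view shows the held wheel level and roughly above the magazine, at about (263,181). The wheel already in the pile is at (269,206). I'll fit circles to the red rim depth points of both wheels to get their relative offset.

```bash
cat > rim.py <<'E'
from h import *
from scipy.optimize import least_squares
def rims(d,box,cuts):
    E=d["extrinsics"];m=masks(d["image"])["red"]
    m=cv2.erode(m.astype(np.uint8),np.ones((2,2)))>0 if 0 else m
    u0,v0,u1,v1=box;v,u=np.nonzero(m);k=(u>=u0)&(u<u1)&(v>=v0)&(v<v1);u,v=u[k],v[k]
    P=np.array([(lambda o,r:o+r*float(d["depth"][y,x]))(*ray(d,x,y)) for x,y in zip(u,v)])
    for lo,hi,c0 in cuts:
        Q=P[(P[:,2]>lo)&(P[:,2]<hi)]
        Q=Q[np.linalg.norm(Q[:,:2]-c0,axis=1)<.045]
        r=least_squares(lambda c:np.hypot(*(Q[:,:2]-c).T)-.030,c0,loss="soft_l1",f_scale=.002)
        print(len(Q),"centre",r.x.round(4),"z",np.percentile(Q[:,2],[2,98]).round(3),"rms",np.sqrt((r.fun**2).mean()).round(4))
if __name__=="__main__":
    d=np.load("side5.npz")
    rims(d,(225,165,310,225),[(.115,.150,(.5335,.186)),(.205,.26,(.5335,.186))])
E
python3 rim.py
```

```text
51 centre [0.5321 0.1859] z [0.122 0.147] rms 0.0025
71 centre [0.5327 0.185 ] z [0.221 0.247] rms 0.0023
```

The held wheel is within about 1 mm of the pile's axis, so I'm lowering it into the rods.

jog_arm:
  deltas:
    - [[0.5,0,0,0,0,0,0],[0.5,0,0,0,0,0,0],[0.5,0,0,0,0,0,0],[0.4,0,0,0,0,0,0],[0.2,0,0,0,0,0,0],[0,0,0,0,0,0,0]]
  newtons: 60

```text
time: 17.73
tcp_pos: [0.5313, 0.1859, 0.1495]
ee_rot: [0.705, -0.024, 0.708, 0.026]
ft_force: [0.1, -0.5, -2.3]
finger_gap: 0.644
```

```bash
python3 go.py 0.5325 0.187 0.092
```

```text
t 17.73 tcp [0.5313 0.1859 0.1495] q [ 0.23  0.44  1.54  0.    1.16 -1.41] F [ 0.1 -0.5 -2.3] gap 0.644
turn units [-0.06 -0.05 -0.03] shift now-frame [2.88 0.04 0.08] shift after turn [2.88 0.05 0.07]
```

jog_arm:
  deltas:
    - [[0.2,0.05,0.08,-0.05,-0.05,0,0],[0.3,0,0,0,0,0,0],[0.2,0,0,0,0,0,0],[0,0,0,0,0,0,0]]

```text
time: 18.23
tcp_pos: [0.5342, 0.1875, 0.1354]
ee_rot: [0.708, -0.025, 0.705, 0.027]
ft_force: [0.2, -0.1, -1.2]
finger_gap: 0.644
```

```bash
python3 go.py 0.5325 0.187 0.092
```

```text
t 18.23 tcp [0.5342 0.1875 0.1354] q [ 0.23  0.46  1.55  0.    1.12 -1.42] F [ 0.2 -0.1 -1.2] gap 0.644
turn units [-0.01  0.04 -0.04] shift now-frame [ 2.17 -0.02 -0.09] shift after turn [ 2.17 -0.02 -0.09]
```

jog_arm:
  deltas:
    - [[0.2,0,-0.06,0,0,0,0],[0.2,0,0,0,0,0,0],[0.2,0,0,0,0,0,0],[0.2,0,0,0,0,0,0]]

```text
time: 18.73
tcp_pos: [0.5366, 0.1882, 0.1224]
ee_rot: [0.711, -0.025, 0.702, 0.028]
ft_force: [-1.5, -0.3, 6.7]
finger_gap: 0.647
```

jog_arm:
  deltas:
    - [[0.2,0,0,0,0,0,0],[0.2,0,0,0,0,0,0],[0.2,0,0,0,0,0,0]]

```text
time: 19.1
tcp_pos: [0.5366, 0.1882, 0.1115]
ee_rot: [0.711, -0.025, 0.702, 0.028]
ft_force: [-1.4, -0.4, 9.3]
finger_gap: 0.645
```

```bash
python3 go.py 0.5325 0.187 0.092
```

```text
t 19.1 tcp [0.5366 0.1882 0.1115] q [ 0.23  0.49  1.58  0.    1.06 -1.42] F [-1.4 -0.4  9.3] gap 0.645
turn units [-0.01  0.16 -0.05] shift now-frame [ 0.97 -0.05 -0.22] shift after turn [ 0.98 -0.04 -0.21]
```

jog_arm:
  deltas:
    - [[0.2,0,-0.15,0,0.16,0,0],[0.3,0,0,0,0,0,0],[0.3,0,0,0,0,0,0]]

```text
time: 19.48
tcp_pos: [0.5346, 0.1882, 0.097]
ee_rot: [0.708, -0.025, 0.706, 0.028]
ft_force: [-2.8, -1.6, 9.9]
finger_gap: 0.647
```

```bash
python3 go.py 0.5325 0.187 0.092
```

```text
t 19.48 tcp [0.5346 0.1882 0.097 ] q [ 0.23  0.51  1.59  0.    1.04 -1.42] F [-2.8 -1.6  9.9] gap 0.647
turn units [-0.01  0.04 -0.06] shift now-frame [ 0.25 -0.05 -0.11] shift after turn [ 0.25 -0.05 -0.11]
```

jog_arm:
  deltas:
    - [[0.25,0,-0.1,0,0,0,0],[0.15,0,0,0,0,0,0],[0,0,0,0,0,0,0]]

```text
time: 19.85
tcp_pos: [0.5342, 0.1881, 0.0899]
ee_rot: [0.709, -0.025, 0.704, 0.028]
ft_force: [-1.1, -0.6, 4.0]
finger_gap: 0.647
```

```bash
python3 go.py 0.5325 0.187 0.092;python3 - <<'E'
from plant import arm
from rim import *
d=arm.snapshot("side");np.savez("side6.npz",**d)
rims(d,(235,180,305,235),[(.08,.17,(.5335,.186))])
cv2.imwrite("pics/v6.png",cv2.resize(d["image"][160:260,210:320],None,fx=6,fy=6,interpolation=cv2.INTER_CUBIC))
E
```

```text
t 19.85 tcp [0.5342 0.1881 0.0899] q [ 0.23  0.52  1.61  0.    1.01 -1.42] F [-1.1 -0.6  4. ] gap 0.647
turn units [-0.01  0.09 -0.06] shift now-frame [-0.1  -0.05 -0.09] shift after turn [-0.1  -0.05 -0.09]
53 centre [0.5326 0.186 ] z [0.089 0.113] rms 0.0024
```

View pics/v6.png

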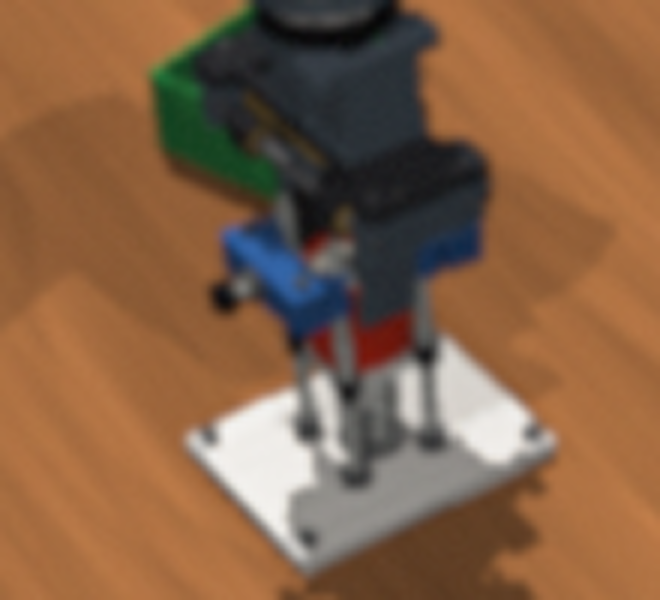

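The pile wheel's top is at z ≈ 0.113, so the new wheel's top is near 0.141, below the catches. The force dropped from 10 N to 4 N, which fits the catches snapping out. I'm releasing and lifting.

jog_arm:
  deltas:
    - [[0,0,0,0,0,0,1],[0,0,0,0,0,0,1],[0,0,0,0,0,0,1],[0,0,0,0,0.05,0,1],[-0.4,0,0,0,0,0,1],[-0.8,0,0,0,0,0,1],[-1,0,0,0,0,0,1],[-1,0,0,0,0,0,1],[-1,0,0,0,0,0,1],[-1,0,0,0,0,0,1],[-0.5,-0.5,0,0,0,0,1],[0,-1,0,0,0,0,1],[0,-1,0,0,0,0,1],[0,-1,0,0,0,0,1],[0,-1,0,0,0,0,1],[0,-1,0,0,0,0,1]]

```text
time: 21.9
tcp_pos: [0.5399, 0.0692, 0.2068]
ee_rot: [0.706, -0.025, 0.707, 0.028]
ft_force: [0.2, 0.7, 0.9]
finger_gap: 1.0
```

```bash
python3 go.py 0.5672 -0.2028 0.06;python3 - <<'E'
from plant import arm
from rim import *
d=arm.snapshot("side");np.savez("side7.npz",**d);t=arm.snapshot("top");np.savez("top7.npz",**t)
rims(d,(235,180,305,235),[(.113,.17,(.5335,.186)),(.08,.116,(.5335,.186))])
cv2.imwrite("pics/v7.png",cv2.resize(d["image"][170:260,220:330],None,fx=6,fy=6,interpolation=cv2.INTER_CUBIC))
E
```

```text
t 21.9 tcp [0.5399 0.0692 0.2068] q [ 0.02  0.36  1.51  0.    1.28 -1.63] F [0.2 0.7 0.9] gap 1.0
turn units [-0.   -0.03 -0.05] shift now-frame [  7.29 -13.69   0.36] shift after turn [  7.34 -13.66   0.34]
76 centre [0.5313 0.187 ] z [0.113 0.147] rms 0.0023
47 centre [0.5334 0.1862] z [0.096 0.115] rms 0.0022
```

View pics/v7.png

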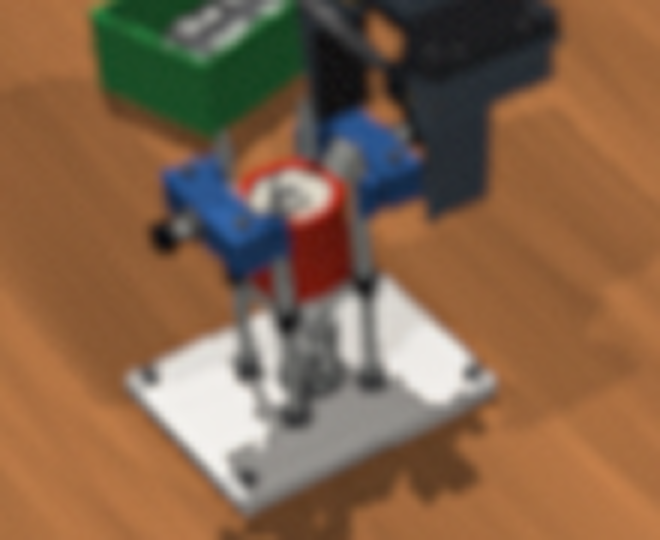

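The first wheel is held: its red rim tops out at z ≈ 0.147 and it stands as a two-wheel pile under the catches (crop (295,230)). Next is the far wheel.

jog_arm:
  deltas:
    - [[0,-1,0.05,0,0,0,1],[0,-1,0,0,0,0,1],[0,-1,0,0,0,0,1],[0,-1,0,0,0,0,1],[0,-1,0,0,0,0,1],[0,-1,0,0,0,0,1],[0,-1,0,0,0,0,1],[0.7,-1,0,0,0,0,1],[0.9,-1,0,0,0,0,1],[0.9,-1,0,0,0,0,1],[0.9,-1,0,0,0,0,1],[0.9,-1,0,0,0,0,1],[0.9,-1,0,0,0,0,1],[0.9,-0.5,0,0,0,0,1],[0.9,0,0,0,0,0,1],[0.3,0,0,0,0,0,1],[0,0,0,0,0,0,1]]

```text
time: 24.12
tcp_pos: [0.5568, -0.2167, 0.0449]
ee_rot: [0.704, -0.023, 0.71, 0.027]
ft_force: [0.3, -0.3, -0.1]
finger_gap: 1.0
```

```bash
python3 go.py 0.5672 -0.2028 -0.018
```

```text
t 24.12 tcp [ 0.5568 -0.2167  0.0449] q [-0.47  0.62  1.55  0.    0.99 -2.11] F [ 0.3 -0.3 -0.1] gap 1.0
turn units [-0.05 -0.11 -0.08] shift now-frame [3.14 0.63 0.6 ] shift after turn [3.14 0.65 0.57]
```

jog_arm:
  deltas:
    - [[0,0.6,0.6,-0.05,-0.1,-0.08,1],[0.6,0,0,0,0,0,1],[0.8,0,0,0,0,0,1],[0.8,0,0,0,0,0,1],[0.5,0,0,0,0,0,1],[0.2,0,0,0,0,0,1],[0,0,0,0,0,0,1]]

```text
time: 25.0
tcp_pos: [0.5692, -0.2028, -0.0165]
ee_rot: [0.707, -0.027, 0.706, 0.027]
ft_force: [-0.6, -0.0, 0.9]
finger_gap: 0.999
```

```bash
python3 go.py 0.5672 -0.2028 -0.018
```

```text
t 25.0 tcp [ 0.5692 -0.2028 -0.0165] q [-0.44  0.71  1.58 -0.    0.85 -2.09] F [-0.6 -0.   0.9] gap 0.999
turn units [0.01 0.01 0.01] shift now-frame [ 0.08  0.01 -0.1 ] shift after turn [ 0.08  0.01 -0.1 ]
```

jog_arm:
  deltas:
    - [[0.08,0,-0.1,0,0,0,1],[0,0,0,0,0,0,0],[0,0,0,0,0,0,0],[0,0,0,0,0,0,0],[0,0,0,0,0,0,0],[0,0,0,0,0,0,0],[0,0,0,0,0,0,0]]
  newtons: 60

```text
time: 25.88
tcp_pos: [0.5677, -0.2034, -0.017]
ee_rot: [0.708, -0.027, 0.706, 0.026]
ft_force: [0.2, -0.8, -0.4]
finger_gap: 0.646
```

jog_arm:
  deltas:
    - [[-0.4,0,0,0,0,0,0],[-0.8,0,0,0,0,0,0],[-1,0,0,0,0,0,0],[-1,0,0,0,0,0,0],[-1,0.5,0,0,0,0,0],[-1,0.9,0,0,0,0,0],[-1,1,0,0,0,0,0],[-1,1,0,0,0,0,0],[-1,1,0,0,0,0,0],[-1,1,0,0,0,0,0],[-0.8,1,0,0,0,0,0],[-0.4,1,0,0,0,0,0],[0,1,0,0,0,0,0],[0,1,0,0,0,0,0],[0,1,0,0,0,0,0],[0,1,0,0,0,0,0],[0,1,0,0,0,0,0]]

```text
time: 28.0
tcp_pos: [0.5444, 0.0599, 0.2077]
ee_rot: [0.708, -0.028, 0.705, 0.026]
ft_force: [0.6, 0.2, -1.7]
finger_gap: 0.643
```

```bash
python3 go.py 0.533 0.187 0.18
```

```text
t 28.0 tcp [0.5444 0.0599 0.2077] q [ 0.    0.36  1.51 -0.    1.27 -1.64] F [ 0.6  0.2 -1.7] gap 0.643
turn units [0.01 0.06 0.03] shift now-frame [ 1.37  6.38 -0.09] shift after turn [ 1.39  6.38 -0.09]
```

jog_arm:
  deltas:
    - [[0,1,0,0,0.05,0,0],[0,1,0,0,0,0,0],[0,1,0,0,0,0,0],[0,1,0,0,0,0,0],[0,1,0,0,0,0,0],[0.3,0.8,0,0,0,0,0],[0.3,0.3,0,0,0,0,0],[0,0,0,0,0,0,0]]

```text
time: 29.0
tcp_pos: [0.53, 0.1909, 0.1929]
ee_rot: [0.705, -0.029, 0.708, 0.027]
ft_force: [0.2, -1.0, -1.0]
finger_gap: 0.647
```

```bash
python3 go.py 0.533 0.187 0.15
python3 - <<'E'
from plant import arm
from rim import *
d=arm.snapshot("side")
rims(d,(225,160,310,230),[(.11,.150,(.5335,.186)),(.20,.26,(.5335,.186))])
E
```

```text
t 29.0 tcp [0.53   0.1909 0.1929] q [ 0.24  0.4   1.48 -0.    1.27 -1.41] F [ 0.2 -1.  -1. ] gap 0.647
turn units [ 0.04 -0.06  0.04] shift now-frame [ 2.15 -0.2   0.15] shift after turn [ 2.15 -0.2   0.13]
88 centre [0.5318 0.1875] z [0.112 0.146] rms 0.0025
73 centre [0.5312 0.188 ] z [0.216 0.243] rms 0.0027
```

jog_arm:
  deltas:
    - [[0.5,-0.12,0.1,0,-0.05,0,0],[0.5,0,0,0,0,0,0],[0.5,0,0,0,0,0,0],[0.4,0,0,0,0,0,0],[0,0,0,0,0,0,0]]

```text
time: 29.68
tcp_pos: [0.5325, 0.1864, 0.152]
ee_rot: [0.706, -0.028, 0.707, 0.026]
ft_force: [-0.0, -0.3, -2.1]
finger_gap: 0.645
```

```bash
python3 go.py 0.533 0.187 0.09
```

```text
t 29.68 tcp [0.5325 0.1864 0.152 ] q [ 0.23  0.44  1.53 -0.    1.17 -1.41] F [-0.  -0.3 -2.1] gap 0.645
turn units [ 0.01 -0.02  0.04] shift now-frame [3.1  0.04 0.03] shift after turn [3.1  0.03 0.03]
```

jog_arm:
  deltas:
    - [[0.3,0,0,0,0,0,0],[0.3,0,0,0,0,0,0],[0.3,0,0,0,0,0,0],[0.2,0,0,0,0,0,0],[0.2,0,0,0,0,0,0]]

```text
time: 30.3
tcp_pos: [0.5367, 0.1872, 0.1275]
ee_rot: [0.709, -0.028, 0.704, 0.026]
ft_force: [-0.4, -0.6, 15.0]
finger_gap: 0.644
```

```bash
python3 go.py 0.533 0.187 0.09
```

```text
t 30.3 tcp [0.5367 0.1872 0.1275] q [ 0.23  0.47  1.56 -0.    1.1  -1.41] F [-0.4 -0.6 15. ] gap 0.644
turn units [0.02 0.1  0.03] shift now-frame [ 1.88  0.01 -0.2 ] shift after turn [ 1.88  0.   -0.18]
```

Wheel is on the bevels at 15 N, with no side force. I'm correcting the tilt and pressing on.

jog_arm:
  deltas:
    - [[0.25,0,-0.12,0,0.1,0,0],[0.25,0,0,0,0,0,0],[0.25,0,0,0,0,0,0],[0.25,0,0,0,0,0,0]]

```text
time: 30.8
tcp_pos: [0.5359, 0.1874, 0.109]
ee_rot: [0.708, -0.028, 0.705, 0.027]
ft_force: [-3.2, -0.7, 8.5]
finger_gap: 0.646
```

```bash
python3 go.py 0.533 0.187 0.09
```

```text
t 30.8 tcp [0.5359 0.1874 0.109 ] q [ 0.23  0.49  1.58 -0.    1.06 -1.41] F [-3.2 -0.7  8.5] gap 0.646
turn units [0.02 0.05 0.02] shift now-frame [ 0.95 -0.01 -0.15] shift after turn [ 0.95 -0.01 -0.14]
```

jog_arm:
  deltas:
    - [[0.3,0,-0.12,0,0.05,0,0],[0.3,0,0,0,0,0,0],[0.25,0,0,0,0,0,0],[0.15,0,0,0,0,0,0],[0,0,0,0,0,0,0]]

```text
time: 31.42
tcp_pos: [0.5355, 0.1874, 0.0898]
ee_rot: [0.708, -0.028, 0.705, 0.027]
ft_force: [-0.6, -0.1, 5.0]
finger_gap: 0.643
```

```bash
python3 go.py 0.533 0.187 0.089
```

```text
t 31.43 tcp [0.5355 0.1874 0.0898] q [ 0.23  0.52  1.6  -0.    1.02 -1.41] F [-0.6 -0.1  5. ] gap 0.643
turn units [0.02 0.06 0.02] shift now-frame [ 0.04 -0.01 -0.12] shift after turn [ 0.04 -0.01 -0.12]
```

jog_arm:
  deltas:
    - [[0.05,0,0,0,0,0,0],[0,0,0,0,0,0,1],[0,0,0,0,0,0,1],[0,0,0,0,0,0,1],[0,0,0,0,0,0,1],[-0.4,0,0,0,0,0,1],[-0.8,0,0,0,0,0,1],[-1,0,0,0,0,0,1],[-1,0,0,0,0,0,1],[-1,0,0,0,0,0,1],[-1,0,0,0,0,0,1],[-0.5,-0.5,0,0,0,0,1],[0,-1,0,0,0,0,1],[0,-1,0,0,0,0,1],[0,-1,0,0,0,0,1],[0,-1,0,0,0,0,1],[0,-1,0,0,0,0,1],[0,-1,0,0,0,0,1],[0,-1,0,0,0,0,1],[0,-1,0,0,0,0,1]]

```text
time: 33.92
tcp_pos: [0.5449, 0.0035, 0.209]
ee_rot: [0.707, -0.027, 0.706, 0.026]
ft_force: [1.6, -0.5, 0.5]
finger_gap: 1.0
```

```bash
python3 go.py 0.5 0 0.2;python3 - <<'E'
from plant import arm
from rim import *
d=arm.snapshot("side");t=arm.snapshot("top")
rims(d,(235,180,305,240),[(.05,.19,(.5335,.186))])
cv2.imwrite("pics/v8.png",np.hstack([cv2.resize(d["image"][170:320,220:360],None,fx=3,fy=3,interpolation=cv2.INTER_CUBIC),cv2.resize(t["image"][200:350,200:310],None,fx=3,fy=3,interpolation=cv2.INTER_CUBIC)]))
E
```

```text
t 33.92 tcp [0.5449 0.0035 0.209 ] q [-0.1   0.35  1.51 -0.    1.28 -1.75] F [ 1.6 -0.5  0.5] gap 1.0
turn units [-0.    0.02  0.02] shift now-frame [ 0.45 -0.01 -2.25] shift after turn [ 0.45 -0.01 -2.25]
179 centre [0.5334 0.187 ] z [0.07  0.145] rms 0.0025
```

View pics/v8.png

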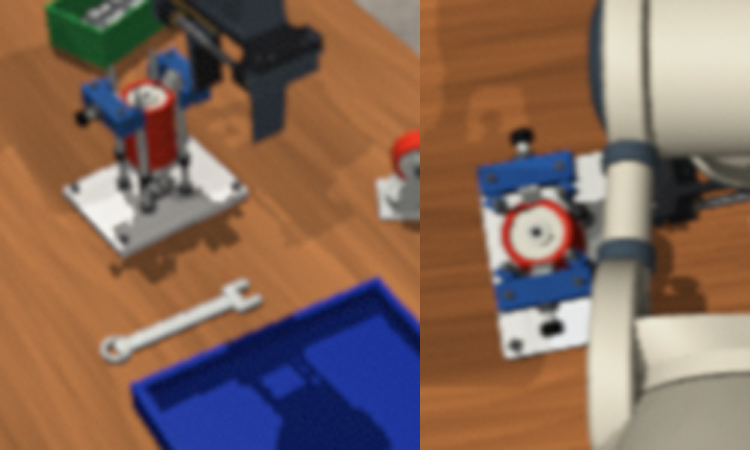

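The pile of three is held. The red rims span z 0.070 to 0.145, the catches lie over the top wheel (top-view crop (537,232)), the tray is empty, and the spanner and castor haven't moved. I'm handing the job in.

```bash
python3 -c "
from plant import arm
print(arm.sign_off())"
```

```text
the job is handed in; nothing more can be done
None
```

Both wheels from the tray are now in the magazine, on top of the wheel already there and held under the catches. I handed the job in at about 34 s.

**Last checks:**
- **Pile:** the red rims in the side view run from z ≈ 0.070 to 0.145 m, which fits three wheels with the top one at catch level (0.146 m). In the top view both catches sit over the top wheel.
- **Press:** the upward force rose while pressing (15 N seen on the second wheel, about 10 N on the first), then fell to 4–5 N, about the pile spring alone. I did not read the catch or carrier joints directly.
- **Bench:** the tray is empty, and the spanner and castor look unmoved. The grease tin was out of the last crops, and of the bolt bin only a corner showed; the arm did not work near either.

**What disagreed:** the real fingertips were about 31 mm higher than the reported TCP height. Because of that, the first two grasps closed above the near wheel without moving it. I found the offset from the side camera's depth and corrected for it in every later move.

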